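# Refit the cover of a hand mill over its shaft and pin

## Task

Put the round aluminium cover back on the wooden hand mill: pick it up by its square hub, thread it over the central shaft, turn it until its small hole finds the pin, and let it sit fully home, flat on the mill, released. Do it gently, never forcing the cover against the mill, and leave the jar, mug, infuser and spoon rest as they stand.

Things in the scene. Friction and masses are not known exactly. Their poses are not given: they have to be found in the camera images.
- mill: Hand mill, fixed to the shelf: wooden box on a 146 mm square foot, 85 mm high, small drawer front and knob on its -x side; origin at the centre of its underside, z up. On top lies a flat dark steel setting ring of 54 mm radius; it turns only under 1 N m, and a spring below lets it sink up to 4 mm when pressed with over about 6 N (stop at 12 N). Over 25 N between cover and mill is forcing.
- mill_seat (a point): Centre of the ring's flat top, 93 mm above the mill's origin, on the shaft's axis: where the cover sits. A steel pin, 8 mm across, stands on the ring 25 mm from this axis, 9 mm high (rim bevelled 1.5 mm). The ring's setting is not measured: the pin lies anywhere within 0.75 rad either side of this point's +x (= the mill's). The cover may sit at whatever angle the pin gives.
- shaft_tip (a point): Tip of the mill's fixed upright steel shaft, 60 mm above the seat. The shaft is 12 mm across; its last 7 mm taper to 5 mm across.
- cover_hub (a point): Loose cover lying flat, hub up, 0.24-0.39 kg: aluminium disc 100 mm across, 10 mm thick, square hub 30 x 30 mm (sides along x, y) up to 54 mm above the underside. Point: on the axis, mid-hub, 32 mm above the underside, z up. Bore through on the axis: 15 mm in the disc, 18 mm in the hub. Pin hole 11 mm, 25 mm from the axis towards the point's +x. Home: 32 mm above the seat; on the pin's top: 41 mm.
- jar_center (a point): Bystander: closed glass jar with aluminium screw cap, 80 mm across, 130 mm high; point at its centre.
- mug_center (a point): Bystander: yellow ceramic mug, 82 mm across, 92 mm high; point at its centre.
- infuser_center (a point): Bystander: mesh infuser ball, 44 mm across, on a steel saucer of 68 mm; point at the ball's centre, 28 mm above the shelf.
- spoonrest_center (a point): Bystander: folded grey plastic spoon rest, 95 x 165 mm, 20 mm high; point at its centre, 10 mm above the shelf.
Things that resemble listed ones, but are neither listed nor needed, are in the scene too. What is shaped like the mill but blue or purple is not meant.

How it is judged (in metres and radians):
On the way, in this order (a step that is already met when the one before it is completed fails the run):
1. the cover is lifted clear of the shelf (height (world z) of cover_hub above 0.1 m), for 0.1 s.
2. the cover is threaded on the shaft, upright (z of cover_hub in the frame of mill below 0.15 m and horizontal distance between cover_hub and mill below 0.004 m and angle between cover_hub's own z axis and vertical below 0.12 rad), for 0.1 s.
At the end, for the whole second after the job is handed in: The cover sits flat on the mill's ring over shaft and pin: its hub point 125 mm above the mill's origin within 2.5 mm, within 4 mm of the shaft's axis, tilted less than 0.04 rad, at rest and let go (z of cover_hub in the frame of mill between 0.122 and 0.1275 m and horizontal distance between cover_hub and mill below 0.004 m and angle between cover_hub's own z axis and vertical below 0.04 rad and linear speed of cover below 0.01 m/s); the robot touches nothing.
It fails at once if the cover is forced against the mill (over 30 N) (contact force between cover and mill above 30 N).
It fails at once if a bystander is shifted by more than 25 mm (distance of any of jar_center, mug_center, infuser_center, spoonrest_center from where it was at the start of the episode above 0.025 m).
It also fails if it takes over 72 s, if anything falls off the work surface, if the arm or the gripper's body presses on something with over 40 N, if the wrist force passes 120 N, or if a joint passes its speed limit or range.

## Robot

A 7-joint arm with a two-finger parallel gripper is mounted at the origin on the work surface. World frame = base frame: x ahead of the robot, y to its left, z up, the work surface at z = 0. Lengths are in m, angles in degrees, forces in N, time in s.
With the tool pointing down it reaches from about 0.425 to 0.875 m from the base axis. Payload 4.7 kg.
Tool frame: the origin (TCP) lies midway between the tips of the shut fingers; the grasp point (between the pads) lies 19 mm behind it; z points along the fingers, y is the direction in which the jaws open and shut (so a half turn about z gives the same grasp; the last joint's range is limited). The gripper opens to 87 mm and grips with 3 to 60 N. Pads are 19 mm wide; open, the fingers measure 117 mm over their backs; the gripper's body (75 mm by 190 mm) begins 51 mm behind the grasp point.
Start: joints at [68.474, 18.392, -4.016, 83.108, 1.295, 78.541, -3.26], TCP at [0.247, -0.601, 0.223] pointing down, gripper open.
Joint ranges: [-163.93, 163.93], [-17.29, 119.83], [-79.2, 71.16], [3.27, 140.29], [-89.18, 269.18], [5.43, 117.66], [-154.24, 154.24]. Speed limits (degrees/s): [147.25, 147.25, 180, 180, 180, 180, 180].

## Interface

Orientations are given as a 3x3 rotation matrix whose columns are the frame's x, y, z axes.
In Python, from workcell import arm gives the robot as it stands.
- The arm moves only by the shell command python3 -m jog 'ROWS'. ROWS is text: rows parted by semicolons, each of 7 numbers parted by spaces: the opening, from 0 (shut) to 1 (fully open), then the shift along the world's x, y, z in cm, then the turn, a rotation vector about the world's x, y, z in degrees. A call has 1 to 12 rows; each row shifts and turns the commanded pose from where the row before left it; what a row does not reach is not made up. A row lasts 1/8 s, in which the tool goes at most 62.5 mm and 10.7 degrees, less where a joint would pass 70% of its speed; a pose out of reach is approached as far as the arm can. A call is refused whole if a number of a shift passes 6.25 or a number of a turn 10.7, either way. A call with a gripper value outside its range is refused whole. The fingers move at their own pace and stop on an object; the grip force is fixed at half the most. Time passes only in rows, so rows that do not move let the fingers close. It gives the time, the measured TCP pose, the force and the opening at its end, in the units of the state.
- arm.get_obs(): the state, without advancing time (a new reading comes with each control period).
- arm.read_camera(name): name is "scene" or "top" or "wrist"; returns a dict with "color" (420x560x3 uint8, blue, green, red), "vfov" (degrees; the focal length in pixels is half the picture's height over the tangent of half this angle, whatever the lens; pixels are square), "cx", "cy" (the principal point, pixels), "R" (3x3) and "t" (3): a world point X has camera coordinates R X + t. Camera axes: x right, y down, z forward; pixel columns grow to the right and rows downward; lengths in m; the calibration is good to about 2 mm. A picture is of the moment at which its call begins. There is no depth.
- arm.hand_in(): hands the job in, once; it reports no verdict.
The state is a dict: "clock": time; "q": joint angles; "qd": joint speeds; "tau": joint torques, N m; "eef_pos": TCP position; "ee_rot": TCP orientation; "wrist_force": force on the tool from outside, world axes, zero at the start; "moment": the same for the moment, N m; "finger_gap": finger opening in m.
Only numpy, scipy, OpenCV 4.12 (cv2) and the standard library are available. Lean on these libraries where they do the work, as an engineer would, in place of code of your own. Each camera call takes 0.05 s, during which the arm holds its last target. There are 200 camera calls.

## Working session

There is one attempt and no reset: what is moved stays moved. The work goes in short steps, Python scripts to look and compute and a shell command to move; the robot and the scene stay as the last step left them, time stands still between calls to the robot, and variables do not carry over. Pictures are saved under pics/ and viewed, about 8 in all and at most 12, crops included, and the job is handed in when it is done.

```bash
mkdir -p pics; cat > h.py <<'E'
import numpy as np, cv2
from workcell import arm
def snap(name,fn=None):
    c=arm.read_camera(name)
    np.savez('pics/'+(fn or name)+'.npz',**{k:np.array(v) for k,v in c.items()})
    cv2.imwrite('pics/'+(fn or name)+'.png',c['color']); return c
def load(fn): return dict(np.load('pics/'+fn+'.npz'))
def ray(c,u,v):
    f=c['color'].shape[0]/2/np.tan(np.radians(c['vfov'])/2)
    R,t=c['R'],c['t']; d=R.T@np.array([(u-c['cx'])/f,(v-c['cy'])/f,1]); return -R.T@t,d/np.linalg.norm(d)
def tri(*obs):
    A=np.zeros((3,3));b=np.zeros(3);L=[]
    for c,u,v in obs:
        o,d=ray(c,u,v);P=np.eye(3)-np.outer(d,d);A+=P;b+=P@o;L.append((o,P))
    X=np.linalg.solve(A,b); return X,[np.linalg.norm(P@(X-o)) for o,P in L]
def atz(c,u,v,z):
    o,d=ray(c,u,v); return o+d*(z-o[2])/d[2]
def proj(c,X):
    f=c['color'].shape[0]/2/np.tan(np.radians(c['vfov'])/2)
    p=c['R']@np.array(X)+c['t']; return np.array([f*p[0]/p[2]+c['cx'],f*p[1]/p[2]+c['cy']])
def crop(fn,out,x0,y0,x1,y1,k):
    i=cv2.imread('pics/'+fn+'.png')[y0:y1,x0:x1]; cv2.imwrite('pics/'+out+'.png',cv2.resize(i,None,fx=k,fy=k,interpolation=cv2.INTER_CUBIC))
E
python3 - <<'E'
from h import *
a=snap('scene');b=snap('top')
cv2.imwrite('pics/both.png',cv2.resize(np.vstack([a['color'],b['color']]),None,fx=.71,fy=.71))
for c in(a,b): print(c['vfov'],c['cx'],c['cy'],-c['R'].T@c['t'])
o=arm.get_obs();print(o['clock'],o['eef_pos'],o['ee_rot'],o['wrist_force'],o['finger_gap'])
E
```

```text
43.80205167238582 268.24854716218005 220.02738552879427 [ 1.61130088 -0.0602394   1.27554281]
46.95578518722838 279.4687224924625 213.55263401903204 [ 0.25310785 -0.03423258  1.43621782]
0.1 [ 0.2467839  -0.60079987  0.22158647] [[ 9.24971205e-01  3.80036548e-01 -7.01324701e-04]
 [ 3.80037190e-01 -9.24969926e-01  1.53949624e-03]
 [-6.36394189e-05 -1.69051916e-03 -9.99998569e-01]] [-0.2137907  -0.38522987  0.37307333] 0.08714503557305894
```

View pics/scene.png

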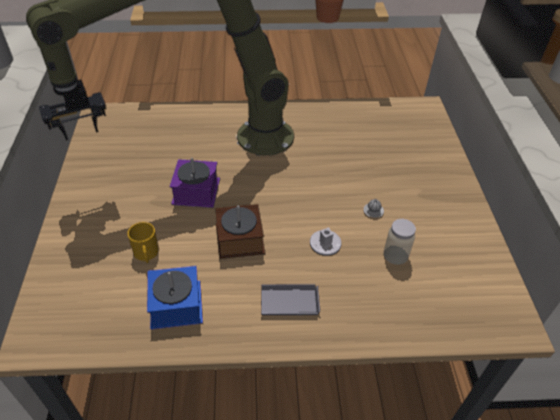

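View pics/top.png

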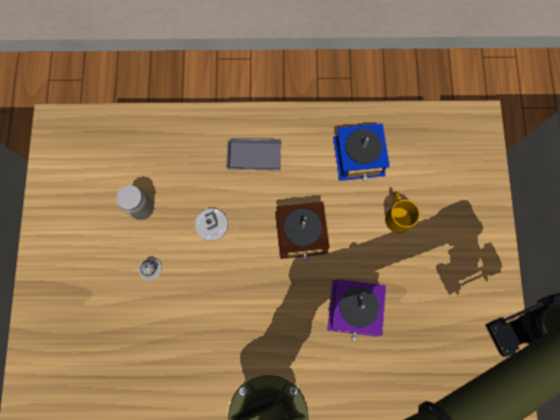

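The pictures show three mill shapes: brown (scene 240,230; top 302,230), blue (174,297; 363,150) and purple (195,183; 358,307). The brown wooden one is meant. The aluminium cover lies at scene (325,240), top (211,223). Next I enlarge both to confirm them.

```bash
python3 - <<'E'
from h import *
a=load('scene')['color'][190:270,205:355];b=load('top')['color'][190:270,185:335]
cv2.imwrite('pics/c1.png',np.vstack([cv2.resize(i,(560,299),interpolation=cv2.INTER_CUBIC) for i in(a,b)]))
S,T=load('scene'),load('top')
for n,s,t in [('hub',(325,233),(210,219)),('tip',(238.5,208),(303,222))]: print(n,*tri((S,*s),(T,*t)))
for n,t,z in [('cover',(211,224),.01),('ring',(302,226),.093),('mug',(402,216),.05),('jar',(131,200),.12),('inf',(150,268),.028),('rest',(254,154),.02),('purp',(358,307),.09)]: print(n,atz(T,*t,z))
E
```

```text
hub [0.55119587 0.16528913 0.05453308] [np.float64(0.00032425835310092183), np.float64(0.00032425835310093685)]
tip [ 0.52120167 -0.10071799  0.14486082] [np.float64(0.000584093808137738), np.float64(0.0005840938081377162)]
cover [0.5454079  0.16869291 0.01      ]
ring [ 0.52042237 -0.10094045  0.093     ]
mug [ 0.55640998 -0.39730504  0.05      ]
jar [0.59356977 0.37927244 0.12      ]
inf [0.41248128 0.34077191 0.028     ]
rest [0.76292531 0.03943844 0.02      ]
purp [ 0.29388585 -0.25000341  0.09      ]
```

View pics/c1.png

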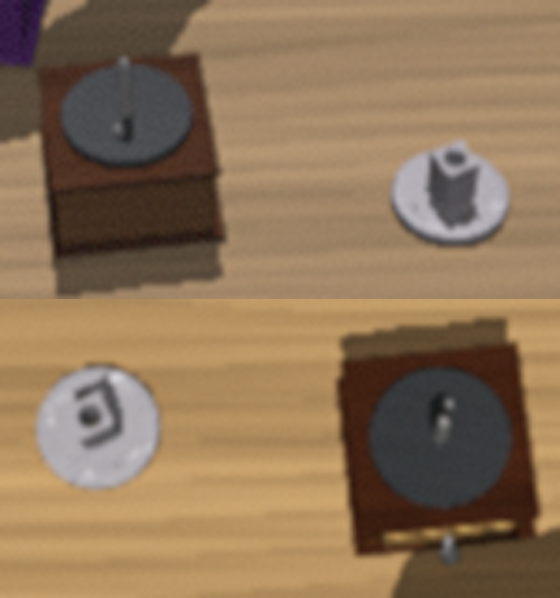

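The brown wooden mill is confirmed, with its drawer on the world -x side. The bright cover with the square hub is confirmed too. I'll move above the cover for a wrist view.

```bash
python3 -m jog '1 3.4 5 1.3 0 0 0;1 3.4 5 1.3 0 0 0;1 3.4 5 1.3 0 0 0;1 3.4 5 1.3 0 0 0;1 3.4 5 1.3 0 0 0;1 3.4 5 1.3 0 0 0;1 0.8 6 0 0 0 0;1 0.8 6 0 0 0 0;1 0.8 6 0 0 0 0;1 0.8 6 0 0 0 0;1 0.8 6 0 0 0 0;1 0.8 6 0 0 0 0'; python3 -m jog '1 0 4 0 0 0 0;1 0 4 0 0 0 0;1 0 0 0 0 0 0;1 0 0 0 0 0 0'
python3 - <<'E'
from h import *
c=snap('wrist','w1');print(c['vfov'],c['cx'],c['cy'],-c['R'].T@c['t'],c['R']);o=arm.get_obs();print(o['clock'],o['q'],o['eef_pos'],o['ee_rot'])
E
```

```text
clock: 1.6
eef_pos: [0.4987, 0.0605, 0.3004]
ee_rot: [[0.925, 0.38, 0.0], [0.38, -0.925, -0.001], [-0.0, 0.001, -1.0]]
wrist_force: [1.4, 0.1, 0.2]
finger_gap: 0.0869
clock: 2.1
eef_pos: [0.4989, 0.1379, 0.3002]
ee_rot: [[0.925, 0.38, -0.001], [0.38, -0.925, -0.001], [-0.001, 0.001, -1.0]]
wrist_force: [-0.3, -1.0, 0.8]
finger_gap: 0.0872
62.43040153386776 279.96557225428273 215.0364065288248 [0.56713072 0.16610026 0.46246968] [[ 3.79699540e-01 -9.25109786e-01  3.79103468e-04]
 [-8.90133290e-01 -3.65232205e-01  2.72521857e-01]
 [-2.51974176e-01 -1.03813876e-01 -9.62149517e-01]]
2.15 [ 23.49671134   2.74130124 -42.92694118  93.30454668   1.91405564
  84.7376781  -87.3500465 ] [0.4991093  0.13724885 0.30024817] [[ 9.25707785e-01  3.78239070e-01 -5.49374178e-04]
 [ 3.78238498e-01 -9.25707723e-01 -9.21796298e-04]
 [-8.57219294e-04  6.45519546e-04 -9.99999424e-01]]
```

View pics/w1.png

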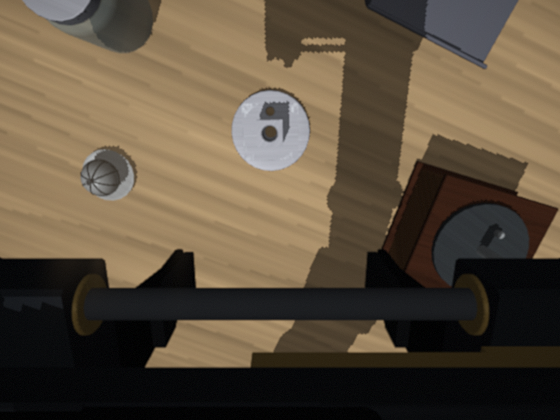

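```bash
python3 - <<'E'
from h import *
W=load('w1')['color'];a=W[80:180,220:320];b=W[180:280,430:530]
cv2.imwrite('pics/c2.png',np.hstack([cv2.resize(i,(400,400),interpolation=cv2.INTER_CUBIC) for i in(a,b)]))
E
```

```text
(no output)
```

View pics/c2.png

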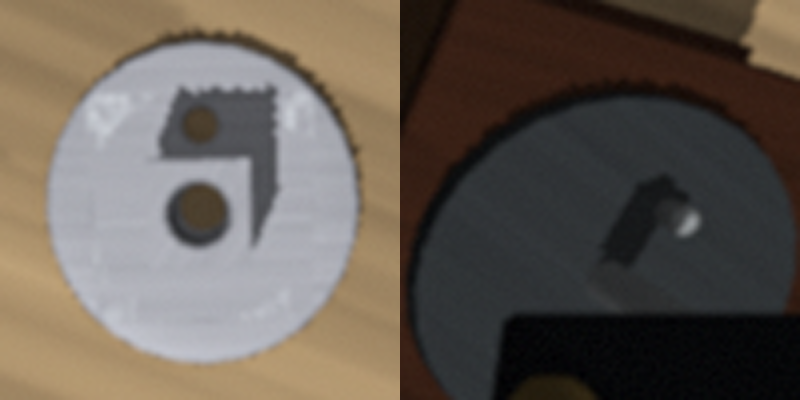

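```bash
python3 - <<'E'
from h import *
W,S,T=load('w1'),load('scene'),load('top')
h=atz(W,270,111.25,.01);d=atz(W,270.75,130.5,.01);b=atz(W,269.5,133.5,.054)
print('hole',h,'disc',d,'bore',b,np.degrees(np.arctan2(*(h-b)[1::-1])),np.linalg.norm((h-b)[:2]))
print('tri bore',*tri((W,269.5,133.5),(S,205+455*150/560,190+157*80/299),(T,185+90*150/560,190+(417-299)*80/299)))
for z in(.0,.0):pass
print('edge dir',[np.degrees(np.arctan2(*(atz(W,*q,.054)-atz(W,*p,.054))[1::-1])) for p,q in [((258,119.5),(282.5,119.25))]])
for n,X in [('base',(.5205,-.101,.093)),('tip',(.5205,-.101,.153))]:
  p=proj(W,X);print(n,p,'crop',400+4*(p[0]-430),4*(p[1]-180))
  for m,c,(x0,y0,yy) in(('S',S,(205,190,0)),('T',T,(185,190,299))):
    p=proj(c,X);print(m,p,'c1',(p[0]-x0)*560/150,yy+(p[1]-y0)*299/80)
E
```

```text
hole [0.56873156 0.180047   0.01      ] disc [0.54736684 0.17044739 0.01      ] bore [0.54563567 0.17010338 0.054     ] 23.29363560701917 0.025145491356588123
tri bore [0.54486896 0.17017533 0.05122527] [np.float64(0.0006214308275349364), np.float64(0.0016849821560619524), np.float64(0.0017194043668550558)]
edge dir [np.float64(-67.1215401137817)]
base [481.11225984 248.70479429] crop 604.4490393417191 274.8191771456826
S [238.83341536 219.52791684] c1 126.31141735885869 110.36058919236636
T [302.02050516 225.97293379] c1 436.8765525948354 433.4488400494413
tip [515.56861588 271.27094333] crop 742.2744635262093 365.0837733054477
S [238.11044924 205.94249953] c1 123.61234383931895 59.58509199669019
T [303.03716017 221.64192521] c1 440.6720646251475 417.26169548105423
```

```bash
python3 - <<'E'
from h import *
W,S,T=load('w1'),load('scene'),load('top')
for n,p in (('W',atz(W,502,235.5,.102)),('T',atz(T,185+449*150/560,190+(403-299)*80/299,.102)),('S',atz(S,205+120*150/560,190+126*80/299,.102))):
  d=(p-np.array([.5205,-.101,0]))[:2];print(n,p,d,np.linalg.norm(d),np.degrees(np.arctan2(d[1],d[0])))
E
```

```text
W [ 0.54378351 -0.10758631  0.102     ] [ 0.02328351 -0.00658631] 0.024197139100739853 -15.794857997095475
T [ 0.54207838 -0.11016581  0.102     ] [ 0.02157838 -0.00916581] 0.023444367451713286 -23.014250271085466
S [ 0.54586828 -0.10583621  0.102     ] [ 0.02536828 -0.00483621] 0.025825157430070585 -10.793363050746546
```

Pin estimate: about -16° in world, 24 mm off the axis. The cover's hole is at 23°, so the turn is about -39°. The bore is at (0.5455, 0.170), with its top measured at 51 mm against the stated 54 mm. The hub sides line up with the jaws, so I descend and grasp.

```bash
python3 -m jog '1 2.3 1.6 -4 0 0 0;1 2.35 1.6 -4 0 0 0.6;1 0 0 -5 0 0 0;1 0 0 -5 0 0 0;1 0 0 -5 0 0 0;1 0 0 -2.2 0 0 0;1 0 0 -2.2 0 0 0;1 0 0 -0.8 0 0 0;1 0 0 0 0 0 0;0.9 0 0 0 0 0 0'; python3 -m jog '0 0 0 0 0 0 0;0 0 0 0 0 0 0;0 0 0 0 0 0 0;0 0 0 0 0 0 0;0 0 0 0 0 0 0;0 0 0 0 0 0 0'
```

```text
clock: 3.4
eef_pos: [0.5464, 0.1706, 0.0196]
ee_rot: [[0.921, 0.389, 0.002], [0.389, -0.921, 0.0], [0.002, 0.001, -1.0]]
wrist_force: [1.0, 0.3, -0.3]
finger_gap: 0.0827
clock: 4.15
eef_pos: [0.5455, 0.1706, 0.0185]
ee_rot: [[0.921, 0.39, -0.0], [0.39, -0.921, -0.0], [-0.0, 0.0, -1.0]]
wrist_force: [-0.1, 0.0, 0.0]
finger_gap: 0.0297
```

```bash
python3 -m jog '0 0 0 1 0 0 0;0 0 0 3 0 0 0;0 0 0 5 0 0 0;0 0 0 5 0 0 0;0 0 0 5 0 0 0;0 0 0 5 0 0 0;0 0 0 2 0 0 0;0 0 0 0 0 0 0'; python3 - <<'E'
from h import *
print(arm.get_obs()['q'].round(1) if hasattr(arm.get_obs()['q'],'round') else arm.get_obs()['q'])
E
python3 -m jog '0 -1.5 -4 0 0 0 -6.5;0 -1.5 -4 0 0 0 -6.5;0 -1.5 -4 0 0 0 -6.5;0 -1.5 -4 0 0 0 -6.5;0 -1.5 -4 0 0 0 -6.5;0 -1.5 -4 0 0 0 -6.5;0 0 0 0 0 0 0;0 0 0 0 0 0 0;0 0 0 0 0 0 0;0 0 0 0 0 0 0'
python3 - <<'E'
from h import *
c=snap('wrist','w2');o=arm.get_obs();print(o['q'],o['eef_pos'],o['finger_gap'])
for X in [(.5205,-.101,.093),(.5205,-.101,.153),(.544,-.108,.102)]: print(proj(c,X))
E
```

```text
clock: 5.15
eef_pos: [0.546, 0.1713, 0.2805]
ee_rot: [[0.921, 0.39, 0.003], [0.39, -0.921, 0.0], [0.003, 0.001, -1.0]]
wrist_force: [-0.6, -0.4, -3.7]
finger_gap: 0.0295
[ 19.3  11.6 -45.3  88.3   8.3  83.4 -93.4]
clock: 6.4
eef_pos: [0.4557, -0.0682, 0.2783]
ee_rot: [[0.962, -0.275, -0.0], [-0.275, -0.962, 0.0], [-0.001, -0.0, -1.0]]
wrist_force: [-0.1, 0.2, -2.1]
finger_gap: 0.0296
[ 38.58311944  -5.65819545 -30.70263507 102.54299184  -2.91421642
  82.3537456  -97.56685609] [ 0.45565351 -0.06844241  0.27843572] 0.029663096256130044
[293.9298289  119.63263352]
[296.79098156 120.18589362]
[294.90006236  92.15243363]
```

View pics/w2.png

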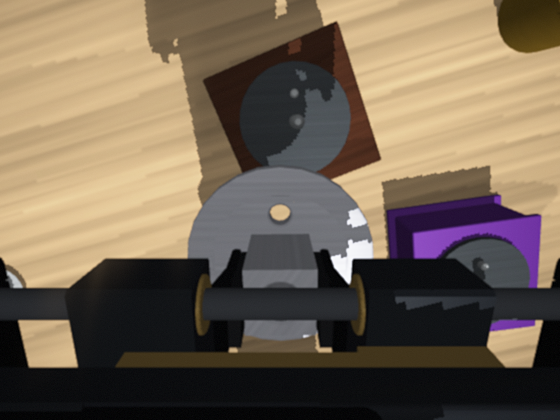

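The view shows the shaft at (297,121), the pin at (294,93), and the cover held level with its hole at (280,213). The prediction fits. I'll crop to refine.

```bash
python3 - <<'E'
from h import *
W=load('w2')['color'];a=W[50:180,230:360];b=W[160:290,180:380]
cv2.imwrite('pics/c3.png',cv2.resize(a,(585,585),interpolation=cv2.INTER_CUBIC))
E
```

```text
(no output)
```

View pics/c3.png

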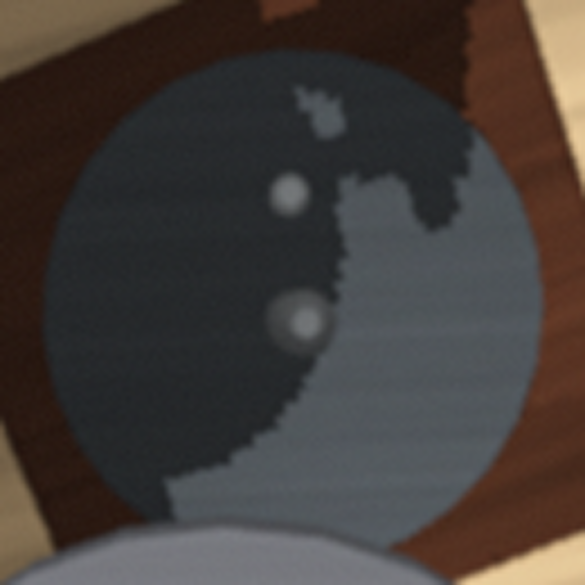

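```bash
python3 - <<'E'
from h import *
W,S,T=load('w2'),load('scene'),load('top')
t=atz(W,298,121.3,.153);p=atz(W,294.2,93.3,.102);r=atz(W,295.2,117.5,.093);h=atz(W,280,213,.278-.0185+.010)
print('tip',t,'pin',p,'ring',r,'hole',h)
print('tip tri',*tri((W,298,121.3),(S,205+123.5*150/560,190+60*80/299)))
for c in(t,r):
  d=(p-c)[:2];print(np.linalg.norm(d),np.degrees(np.arctan2(d[1],d[0])))
d=(h-[.45565,-.06844,0])[:2];print('hole',np.linalg.norm(d),np.degrees(np.arctan2(d[1],d[0])))
E
```

```text
tip [ 0.51940298 -0.10170625  0.153     ] pin [ 0.54321143 -0.1071147   0.102     ] ring [ 0.52207882 -0.10270338  0.093     ] hole [ 0.48102042 -0.07581572  0.2695    ]
tip tri [ 0.51936581 -0.10146392  0.15137608] [np.float64(0.00031438811493764753), np.float64(0.0003143881149376297)]
0.024415026860727274 -12.798394259533703
0.0215881250701823 -11.790875016285119
hole 0.0264208097917327 -16.210263164329646
```

```bash
python3 -m jog '0 2.1 -1.1 0 0 0 1;0 2.1 -1.1 0 0 0 1;0 2.13 -1.11 0 0 0 1;0 0 0 -4 0 0 0;0 0 0 -3 0 0 0;0 0 0 -1.8 0 0 0;0 0 0 0 0 0 0;0 0 0 0 0 0 0;0 0 0 0 0 0 0'
python3 - <<'E'
from h import *
o=arm.get_obs();print(o['eef_pos'],o['wrist_force'],o['moment'])
a=snap('scene','s3')['color'][180:255,200:300];b=snap('top','t3')['color'][180:255,255:355]
cv2.imwrite('pics/c4.png',np.hstack([cv2.resize(i,(400,300),interpolation=cv2.INTER_CUBIC) for i in(a,b)]))
E
```

```text
clock: 7.58
eef_pos: [0.5197, -0.1025, 0.1921]
ee_rot: [[0.974, -0.226, 0.002], [-0.226, -0.974, -0.001], [0.003, 0.0, -1.0]]
wrist_force: [0.0, -0.5, -3.6]
finger_gap: 0.0296
[ 0.51972599 -0.10249545  0.19206367] [ 0.04837639 -0.48931443 -3.55891024] [ 0.07256936  0.03829695 -0.0522655 ]
```

View pics/c4.png

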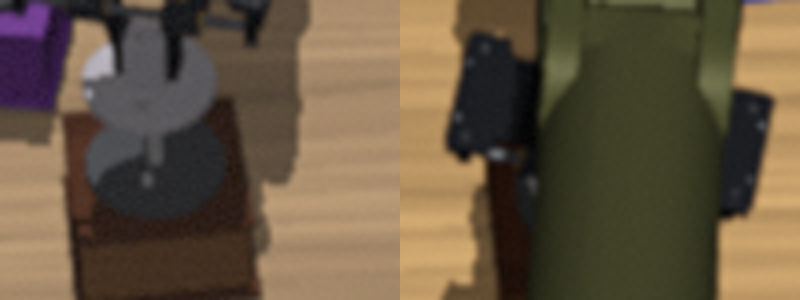

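Over the shaft, level. I'll make a slight correction and a gentle descent.

```bash
python3 -m jog '0 -0.05 0.08 0 0 0 0;0 0 0 -0.6 0 0 0;0 0 0 -0.6 0 0 0;0 0 0 -0.4 0 0 0;0 0 0 -0.4 0 0 0;0 0 0 -0.3 0 0 0;0 0 0 0 0 0 0;0 0 0 0 0 0 0'
```

```text
clock: 8.68
eef_pos: [0.5184, -0.1016, 0.1678]
ee_rot: [[0.974, -0.226, 0.0], [-0.226, -0.974, -0.0], [0.0, 0.0, -1.0]]
wrist_force: [-0.6, 0.7, -2.4]
finger_gap: 0.0294
```

```bash
python3 -m jog '0 0 0 -0.15 0 0 0;0 0 0 -0.15 0 0 0;0 0 0 -0.15 0 0 0;0 0 0 0 0 0 0;0 0 0 0 0 0 0'
```

```text
clock: 9.3
eef_pos: [0.5183, -0.1016, 0.1631]
ee_rot: [[0.974, -0.226, -0.0], [-0.226, -0.974, -0.0], [-0.0, 0.0, -1.0]]
wrist_force: [-0.2, 0.2, -3.2]
finger_gap: 0.0297
```

```bash
python3 -m jog '0 0 0 -0.3 0 0 0;0 0 0 -0.3 0 0 0;0 0 0 -0.3 0 0 0;0 0 0 0 0 0 0'; python3 -m jog '0 0 0 -0.5 0 0 0;0 0 0 -0.5 0 0 0;0 0 0 -0.5 0 0 0;0 0 0 -0.4 0 0 0;0 0 0 -0.3 0 0 0;0 0 0 -0.2 0 0 0;0 0 0 0 0 0 0;0 0 0 0 0 0 0'
```

```text
clock: 9.8
eef_pos: [0.518, -0.1015, 0.1537]
ee_rot: [[0.974, -0.226, -0.001], [-0.226, -0.974, 0.0], [-0.001, -0.0, -1.0]]
wrist_force: [-0.2, 0.1, -2.8]
finger_gap: 0.0296
clock: 10.8
eef_pos: [0.5184, -0.1016, 0.1302]
ee_rot: [[0.974, -0.226, 0.0], [-0.226, -0.974, -0.0], [0.0, 0.0, -1.0]]
wrist_force: [0.6, -0.4, -2.5]
finger_gap: 0.0299
```

```bash
python3 -m jog '0 0 0 -0.3 0 0 0;0 0 0 -0.3 0 0 0;0 0 0 -0.2 0 0 0;0 0 0 0 0 0 0;0 0 0 0 0 0 0'; python3 -m jog '0 0 0 -0.1 0 0 0;0 0 0 -0.1 0 0 0;0 0 0 0 0 0 0;0 0 0 0 0 0 0'
```

```text
clock: 11.42
eef_pos: [0.5183, -0.1016, 0.1221]
ee_rot: [[0.974, -0.226, 0.0], [-0.226, -0.974, -0.0], [0.0, 0.0, -1.0]]
wrist_force: [0.3, -0.5, -1.8]
finger_gap: 0.0295
clock: 11.92
eef_pos: [0.5183, -0.1016, 0.1201]
ee_rot: [[0.974, -0.226, -0.0], [-0.226, -0.974, -0.0], [-0.0, 0.0, -1.0]]
wrist_force: [0.7, 0.8, -2.9]
finger_gap: 0.0299
```

```bash
python3 -m jog '0 0 0 -0.1 0 0 0;0 0 0 0 0 0 0'; python3 -m jog '0 0 0 -0.1 0 0 0;0 0 0 0 0 0 0'; python3 -m jog '0 0 0 -0.1 0 0 0;0 0 0 0 0 0 0;0 0 0 0 0 0 0'
```

```text
clock: 12.18
eef_pos: [0.5182, -0.1016, 0.119]
ee_rot: [[0.974, -0.226, -0.0], [-0.226, -0.974, -0.0], [-0.0, 0.0, -1.0]]
wrist_force: [-1.1, 0.4, -2.6]
finger_gap: 0.0299
clock: 12.42
eef_pos: [0.5182, -0.1015, 0.118]
ee_rot: [[0.974, -0.226, -0.0], [-0.226, -0.974, 0.0], [-0.0, 0.0, -1.0]]
wrist_force: [-0.5, -0.1, -2.7]
finger_gap: 0.0298
clock: 12.8
eef_pos: [0.5183, -0.1016, 0.1171]
ee_rot: [[0.974, -0.226, -0.0], [-0.226, -0.974, -0.0], [-0.0, 0.0, -1.0]]
wrist_force: [0.5, -0.8, -2.5]
finger_gap: 0.03
```

The cover is already below the pin's top with no added force, so the hole has found the pin.

```bash
python3 -m jog '0 0 0 -0.1 0 0 0;0 0 0 -0.1 0 0 0;0 0 0 0 0 0 0'; python3 -m jog '0 0 0 -0.1 0 0 0;0 0 0 -0.1 0 0 0;0 0 0 0 0 0 0'; python3 -m jog '0 0 0 -0.1 0 0 0;0 0 0 0 0 0 0;0 0 0 0 0 0 0'
```

```text
clock: 13.18
eef_pos: [0.5182, -0.1016, 0.1149]
ee_rot: [[0.974, -0.226, -0.0], [-0.226, -0.974, -0.0], [-0.0, 0.0, -1.0]]
wrist_force: [0.1, -0.4, -2.8]
finger_gap: 0.0298
clock: 13.55
eef_pos: [0.5182, -0.1016, 0.113]
ee_rot: [[0.974, -0.226, -0.0], [-0.226, -0.974, 0.0], [-0.0, 0.0, -1.0]]
wrist_force: [-0.2, 0.5, -2.2]
finger_gap: 0.03
clock: 13.92
eef_pos: [0.5183, -0.1016, 0.1121]
ee_rot: [[0.974, -0.226, -0.0], [-0.226, -0.974, -0.0], [-0.0, 0.0, -1.0]]
wrist_force: [0.4, 0.1, -2.7]
finger_gap: 0.0295
```

```bash
python3 -m jog '0 0 0 -0.05 0 0 0;0 0 0 0 0 0 0;0 0 0 0 0 0 0'; python3 -m jog '0 0 0 -0.05 0 0 0;0 0 0 0 0 0 0;0 0 0 0 0 0 0'
```

```text
clock: 14.3
eef_pos: [0.5183, -0.1016, 0.1116]
ee_rot: [[0.974, -0.226, -0.0], [-0.226, -0.974, -0.0], [-0.0, 0.0, -1.0]]
wrist_force: [-0.0, -0.2, -2.6]
finger_gap: 0.0295
clock: 14.68
eef_pos: [0.5183, -0.1016, 0.1115]
ee_rot: [[0.974, -0.226, 0.0], [-0.226, -0.974, -0.0], [0.0, 0.0, -1.0]]
wrist_force: [-0.0, 0.6, 2.3]
finger_gap: 0.0295
```

Contact came at 0.1115, exactly the seated height. I'll release and retreat straight up.

```bash
python3 -m jog '0.5 0 0 0 0 0 0;0.7 0 0 0 0 0 0;0.7 0 0 0 0 0 0;0.7 0 0 0 0 0 0;0.7 0 0 0 0 0 0'; python3 -m jog '0.7 0 0 1 0 0 0;0.7 0 0 3 0 0 0;0.7 0 0 4 0 0 0;0.7 0 0 4 0 0 0;0.7 0 0 4 0 0 0;0.7 -3 1 0 0 0 0;0.7 -3 1 0 0 0 0;0.7 0 0 0 0 0 0;0.7 0 0 0 0 0 0;0.7 0 0 0 0 0 0'
python3 - <<'E'
from h import *
c=snap('wrist','w5')['color'];a=snap('scene','s5')['color'][150:270,160:360]
cv2.imwrite('pics/c5.png',np.hstack([cv2.resize(c,(400,300)),cv2.resize(a,(400,300),interpolation=cv2.INTER_CUBIC)]))
cv2.imwrite('pics/c6.png',cv2.resize(a,(600,360),interpolation=cv2.INTER_CUBIC))
E
```

```text
clock: 15.3
eef_pos: [0.5183, -0.1015, 0.1111]
ee_rot: [[0.974, -0.226, -0.0], [-0.226, -0.974, -0.0], [-0.0, 0.0, -1.0]]
wrist_force: [0.2, -0.1, 0.3]
finger_gap: 0.0604
clock: 16.55
eef_pos: [0.4589, -0.0818, 0.2711]
ee_rot: [[0.974, -0.226, 0.0], [-0.226, -0.974, 0.0], [0.0, -0.0, -1.0]]
wrist_force: [-0.8, 0.0, 0.1]
finger_gap: 0.061
```

View pics/c5.png

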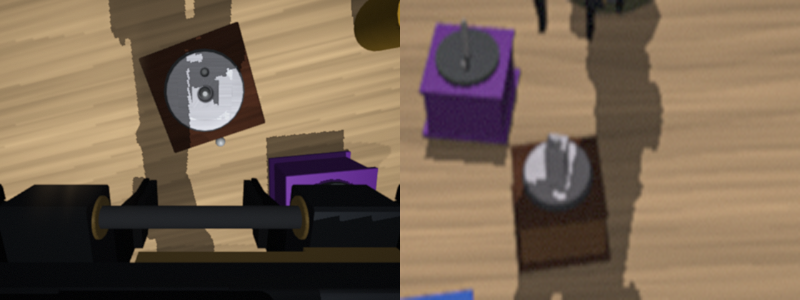

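The picture shows the cover flat on the brown mill, with the pin visible in its hole at (205,72), the shaft in the bore at (205,94), and the gripper clear.

```bash
python3 -c "
from workcell import arm
print(arm.hand_in())"
```

```text
the job is handed in; nothing more can be done
None
```

The cover is on the brown wooden mill, fully home over the shaft and pin, and released. I handed the job in at about 16.6 s of the 72 s; no verdict was reported.

**What I did:** I gripped the cover by its hub (fingers stopped at 29.7 mm), lifted it to about 0.29 m, and turned it about -36° to match the pin I had measured. I then lowered it over the shaft. The shaft and the pin went in without added force, and no turning search was needed.

**Last checks:**
- **Seating:** first contact came at a TCP height of 111.5 mm, the computed seated height, with a vertical force change of only about 5 N.
- **Final picture:** it shows the disc flat on the ring, the pin in its hole and the shaft in the bore. The gripper is well clear.
- **Bystanders:** I never touched the jar, mug, infuser or spoon rest, but I did not re-measure them at the end.

**Disagreements:** these were within the camera's roughly 2 mm calibration, apart from the pin angle.
- The hub top measured 51 mm against 54 mm, and the shaft tip 151 mm against 153 mm.
- The early pin angle estimates ranged from -11° to -23°. The close view gave -13°, which worked.

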